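Put the basin tap's hot and cold handles right and hold up the waste rod

ROBOT

A 6-joint arm with a two-finger parallel gripper is mounted at the origin on the work surface. World frame = base frame: x ahead of the robot, y to its left, z up, the work surface at z = 0. Lengths are in m, angles in rad, forces in N, time in s.
With the tool pointing down it reaches from about 0.3 to 0.75 m from the base axis. Payload 8.5 kg.
Tool frame: the origin (TCP) lies midway between the tips of the shut fingers; the grasp point (between the pads) lies 19 mm behind it (env.grip_point_offset is the distance from the TCP to the grasp point, in m); z points along the fingers, y is the line along which they close (so a half turn about z gives the same grasp; the last joint's range is limited). The gripper opens to 88 mm and grips with 3 to 60 N. Pads are 18 mm wide; open, the fingers measure 123 mm over their backs; the gripper's body (75 mm by 187 mm) begins 45 mm behind the grasp point.
Start: joints at [0.995, 0.381, 1.297, -0, 1.464, -0.215], TCP at [0.194, 0.515, 0.239] pointing down, gripper open.
Joint ranges: [-3.11, 3.11], [-0.89, 2.33], [0.22, 2.48], [-1.42, 4.56], [0.17, 2.85], [-2.88, 2.88]. Speed limits (rad/s): [2.39, 2.39, 3.14, 3.14, 3.14, 3.14].

INTERFACE

Orientations are given as a rotation vector (axis times angle).
In Python, from rig import env, cams, look_for, regions_of gives the robot as it stands.
- The arm moves only by the tool carry_out, never from a script. Its arguments are lists of equal length, an entry for each row: "delta_pos": the shift along the tool's x, y, z in cm, a list of three; "delta_rot": the turn, a rotation vector about the tool's x, y, z in rad, a list of three; "grip": the finger opening in cm, from 0 to 8.81. A call has 1 to 12 rows; each row is the pose to reach, as a shift and turn from the pose commanded when the call began, along the tool's axes at that moment; what a row does not reach only later rows make up. A row lasts 1/12 s, in which the tool goes at most 41.7 mm and 7.16 degrees, less where a joint would pass 70% of its speed; a pose out of reach is approached as far as the arm can. A call with a gripper value outside its range is refused whole. The fingers move at their own pace and stop on an object; "newtons" is the grip in N (left out, the last holds). Time passes only in rows, so rows that repeat a pose let the fingers close. It gives the time, the measured TCP pose, the force, the opening and the grip force at its end, in the units of the state.
- env.sense(): the state, without advancing time (a new reading comes with each control period).
- cams.camera(name): name is "scene" or "top"; returns a dict with "img" (480x640x3 uint8, blue, green, red), "z_map" (480x640 float32, m along the optical axis (not along the pixel's ray), 0 where there is no reading), "fx", "fy", "cx", "cy" (pixels), "dist" ([k1, k2, p1, p2, k3] as OpenCV has them; the pictures are not rectified), "rvec" (rotation vector, rad) and "tvec" (3), from world to camera coordinates, as OpenCV has them. Camera axes: x right, y down, z forward; pixel columns grow to the right and rows downward; lengths in m; the calibration is good to about 2 mm. A picture is of the moment at which its call begins.
- env.hand_in(): hands the job in; it is judged then, once.
Trained networks look in a picture, given as the dict that the camera call returned (one of the last four; its "shot" number tells which), for a name from the list of things; names that differ only in an ending like _2 or _b are one class to them, and where a whole thing is asked for, a point or a joint stands for the part that bears it (a point fixed in the world has none). Each returns a list of dicts, best first, with "score" (0 to 1); they miss things now and then, are a little off and sometimes report something else, mostly with a low value. They report only what shows in the picture. A call takes as long as a camera call.
- look_for(target, picture): "position" ([column, row] in pixels, amid what is visible of it).
- regions_of(target, picture): "mask" (480x640 bool, what is visible of it) and "position" ([column, row] in pixels, amid what is visible of it).
The state is a dict: "clock": time; "joint_pos": joint angles; "dq": joint speeds; "effort": joint torques, N m; "tool_pos": TCP position; "orientation": TCP orientation; "force": force on the tool from outside, world axes, zero at the start; "torque": the same for the moment, N m; "grip_width": finger opening in m; "grip_force": force on a finger pad.
Only numpy, scipy, OpenCV 4.12 (cv2) and the standard library are available. Lean on these libraries where they do the work, as an engineer would, in place of code of your own. Each camera call takes 0.05 s, during which the arm holds its last target. There are 200 camera calls.

TASK

The handles of this new basin tap are on the wrong sides: swap them, so that the red-topped hot handle sits upright and fully down on the left-hand spindle and the blue-topped cold one on the right-hand spindle (left and right as the robot faces the tap). Then take the pop-up waste rod behind the spout by its knob and pull it straight up against its return spring until the red band on the rod has just come fully out of the collar, and keep it there: the job finishes with you still holding the knob at that height, so that a mate can tighten the linkage below. Leave the other things on the basin and the counter where they are.

Things in the scene. Friction and masses are not known exactly. Their poses are not given: they have to be found in the camera images.
- basin: white ceramic countertop basin, 360 mm deep (x) x 560 mm wide (y) x 120 mm tall, fixed, turned a little; origin: centre of its underside on the counter, x away from the robot, y left, z up. Oval bowl in front; behind it, from x = +50 to +175 mm, the flat tap ledge, 120 mm up. The ledge's left end (round x = +105, y = +200 mm) is empty: a handle may be parked there or on the counter
- hot_handle: hot tap handle: loose upright chrome cylinder, 44 mm across, 46 mm tall, about 160 g, with a red disc on top and a red ring near its top; it starts on the right-hand spindle. Origin: centre of its underside, z up; its turn about z is of no importance. A bore in its underside, 26 mm across and 26 mm deep, slips loosely over a spindle, so it comes off and goes on straight from above
- cold_handle: cold tap handle: the same as the hot one but with a blue disc and ring; it starts on the left-hand spindle
- left_seat (a point): centre of the top of the left-hand valve flange (y = +105 mm in the basin's frame, 130 mm above the counter), where the underside of a handle rests when fully down; the brass spindle, 18 mm across with a tapered tip, stands 22 mm up from here. Its frame is parallel to the basin's
- right_seat (a point): the same point of the right-hand valve (y = -105 mm in the basin's frame)
- lift_rod (a joint): height of the pop-up waste rod (m): 0 down, 0.065 at its upper stop; it slides straight up and springs back when let go, pulling about 5 N when down, 11 N at the mark. A red band 6 mm tall on the 8 mm rod is hidden in the collar at the start; its lower edge is level with the collar's top at 0.040. The stopper in the bowl sinks as the rod rises
- lift_knob: chrome pull knob on top of the rod: a round button 26 mm tall, 21 mm across in its upper half, tapering to 12 mm below; origin at its middle, 62 mm above the collar's top when the rod is down (194 mm above the counter), rising with the rod. It stands 58 mm behind the spout's foot, on the basin's middle line
- collar_top (a point): centre of the top of the small chrome collar that the rod slides in, 12 mm above the ledge (x = +150, y = 0 mm in the basin's frame)
- spout_foot (a point): foot of the chrome spout on the ledge (x = +92, y = 0 mm in the basin's frame), between the two spindles. The spout is 27 mm wide (52 mm at its foot), its top is 66 mm above the ledge and it reaches 131 mm forward over the bowl
- paste_tin: yellow round tin of jointing paste, 56 mm across, 36 mm tall, on the right-hand end of the basin's ledge; a bystander, to be left alone
- wrench: steel wrench, 200 mm, lying on the counter to the right; a bystander, to be left alone
- sealant: upright sealant cartridge, white with a green band, 49 mm across, 245 mm tall, behind the basin; a bystander, to be left alone
- soap_bottle: white pump soap bottle, 68 mm across, 180 mm tall, behind the basin; a bystander, to be left alone
- tumbler: clear glass tumbler, 70 mm across, 95 mm tall, behind the basin; a bystander, to be left alone

How it is judged:
On the way, in this order (a step that is already met when the one before it is completed fails the run):
1. the red-topped handle is fully down on the left spindle and the blue-topped one on the right, both let go (horizontal distance between hot_handle and left_seat below 0.006 m and z of hot_handle in the frame of left_seat between -0.004 and 0.003 m and angle between each of hot_handle, cold_handle's own z axis and vertical below 0.1 rad and horizontal distance between cold_handle and right_seat below 0.006 m and z of cold_handle in the frame of right_seat between -0.004 and 0.003 m and contact force between the fingers and hot_handle below 0.1 N and contact force between the fingers and cold_handle below 0.1 N), for 0.2 s.
2. the fingers hold the knob with the rod's red band just out of the collar (value of joint lift_rod between 0.035 and 0.045 m and contact force between the fingers and lift_knob above 1 N), for 0.3 s.
At the end, for the whole second after the job is handed in: The fingers hold the knob (contact over 1 N) with the rod still at 40 mm, give or take 5 mm; the hot handle is on the left spindle and the cold one on the right, each within 6 mm of the seat's centre, its underside within 3 mm of the flange, upright within 0.1 rad and not touched by the fingers (all of step 1 and all of step 2 and velocity of joint lift_rod between -0.01 and 0.01 m/s); the arm keeps its last pose, push and grip.
It fails at once if a bystander on the basin or the counter is shifted more than 30 mm (distance of any of paste_tin, wrench, sealant, soap_bottle, tumbler from where it was at the start of the episode above 0.03 m).
It also fails if it takes over 64 s, if anything falls off the work surface, if the arm or the gripper's body presses on something with over 40 N, if the wrist force passes 120 N, or if a joint passes its speed limit or range.

## Working session

There is one attempt and no reset: what is moved stays moved. The work goes in short steps, Python scripts to look and compute and a tool call to move; the robot and the scene stay as the last step left them, time stands still between calls to the robot, and variables do not carry over. Pictures are saved under pics/ and viewed, at most 10 in all, crops included, and the job is handed in when it is done.

Besides the shell and the picture viewer there is one more tool, called after ">>>" in YAML: its name, and indented under it one key for each argument. carry_out: Moves the arm, as the interface text tells. Its arguments: {"type":"object","properties":{"delta_pos":{"type":"array","items":{"type":"array","items":{"type":"number"}}},"delta_rot":{"type":"array","items":{"type":"array","items":{"type":"number"}}},"grip":{"type":"array","items":{"type":"number"}},"newtons":{"type":"number"}},"required":["delta_pos","delta_rot","grip"]}

```bash
ls; mkdir -p pics
cat > h.py <<'E'
import numpy as np, cv2
from scipy.spatial.transform import Rotation as R
from rig import env, cams, look_for, regions_of
def K(p): return np.array([[p['fx'],0,p['cx']],[0,p['fy'],p['cy']],[0,0,1.]])
def to_world(p,px,z):
    """px Nx2, z N depth"""
    u=cv2.undistortPoints(np.float64(px).reshape(-1,1,2),K(p),np.array(p['dist'],float)).reshape(-1,2)
    c=np.c_[u,np.ones(len(u))]*np.reshape(z,(-1,1))
    Rm=R.from_rotvec(np.ravel(p['rvec'])).as_matrix()
    return (c-np.ravel(p['tvec']))@Rm
def cloud(p,mask):
    v,u=np.nonzero(mask&(p['z_map']>0)); return to_world(p,np.c_[u,v],p['z_map'][v,u])
E
cat > a.py <<'E'
from h import *
s=env.sense(); print({k:np.round(v,3) for k,v in s.items()})
for n in ('scene','top'):
    p=cams.camera(n); cv2.imwrite(f'pics/{n}0.png',p['img'])
    print(n,'cam at',-R.from_rotvec(np.ravel(p['rvec'])).as_matrix().T@np.ravel(p['tvec']))
    for t in ('hot_handle','cold_handle','lift_knob','collar_top','spout_foot','basin','paste_tin','sealant','soap_bottle','tumbler','wrench'):
        for r in regions_of(t,p)[:2]:
            c=cloud(p,r['mask'])
            if len(c)<5: print(t,r['score'],len(c));continue
            q=np.percentile(c,[3,50,97],axis=0)
            zt=np.percentile(c[:,2],95); top=c[abs(c[:,2]-zt)<.006]
            print(t,round(r['score'],2),np.round(r['position']),'n',len(c),q.round(3).tolist(),'top',top.mean(0).round(4),len(top))
E
python3 a.py
```

```text
pics
{'clock': np.float64(0.0), 'joint_pos': array([ 0.995,  0.381,  1.298,  0.   ,  1.464, -0.215]), 'dq': array([ 0.001,  0.   , -0.   , -0.   , -0.002, -0.001]), 'effort': array([ 0.0000e+00, -4.3792e+01, -2.2455e+01,  7.1000e-02,  3.5000e-02,
       -0.0000e+00]), 'tool_pos': array([0.194, 0.514, 0.238]), 'orientation': array([-5.64e-01, -3.09e+00,  2.00e-03]), 'force': array([ 0.779, -0.409,  0.369]), 'torque': array([-0.005, -0.02 ,  0.06 ]), 'grip_force': np.float64(0.0), 'grip_width': np.float64(0.088)}
scene cam at [1.05318337 0.37620851 0.65171251]
hot_handle 0.91 [310. 223.] n 655 [[0.579, -0.181, 0.134], [0.603, -0.157, 0.164], [0.615, -0.147, 0.178]] top [ 0.5965 -0.1649  0.1767] 249
cold_handle 0.82 [402. 276.] n 889 [[0.563, 0.024, 0.134], [0.588, 0.047, 0.169], [0.598, 0.061, 0.178]] top [0.5795 0.0416 0.1765] 394
lift_knob 0.54 [332. 242.] n 234 [[0.625, -0.065, 0.141], [0.632, -0.058, 0.194], [0.639, -0.051, 0.208]] top [ 0.6321 -0.058   0.2057] 79
lift_knob 0.53 [388. 265.] n 41053 [[0.32, -0.307, 0.021], [0.552, -0.006, 0.119], [0.666, 0.203, 0.148]] top [ 0.5269 
[... 2704 characters left out ...]
099 0.0933] 247
basin 0.94 [280. 312.] n 55537 [[0.309, -0.333, 0.02], [0.467, -0.076, 0.118], [0.645, 0.182, 0.127]] top [ 0.5031 -0.073   0.1193] 30563
paste_tin 0.81 [403. 236.] n 752 [[0.589, -0.318, 0.136], [0.612, -0.295, 0.155], [0.637, -0.273, 0.158]] top [ 0.6148 -0.2975  0.1554] 616
soap_bottle 0.8 [150. 159.] n 1518 [[0.743, 0.173, 0.014], [0.764, 0.193, 0.116], [0.798, 0.225, 0.175]] top [0.7593 0.2135 0.1731] 142
tumbler 0.57 [245. 159.] n 1130 [[0.743, -0.021, 0.001], [0.784, 0.014, 0.053], [0.804, 0.039, 0.095]] top [0.7742 0.0111 0.0933] 229
wrench 0.58 [475. 288.] n 990 [[0.427, -0.482, -0.002], [0.528, -0.467, 0.006], [0.614, -0.451, 0.01]] top [ 0.5248 -0.4668  0.0067] 821
```

View pics/top0.png

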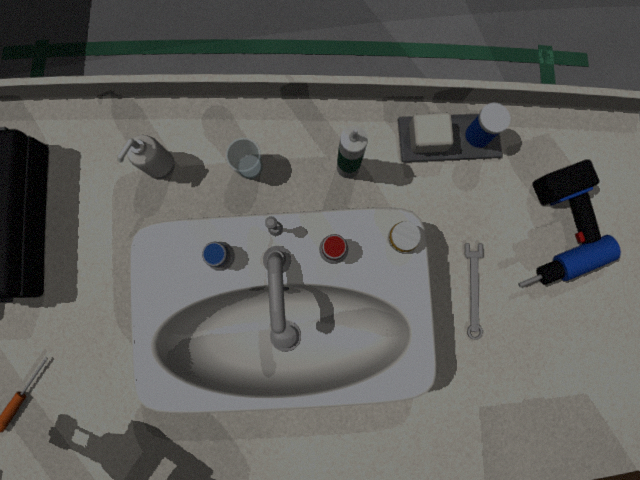

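View pics/scene0.png

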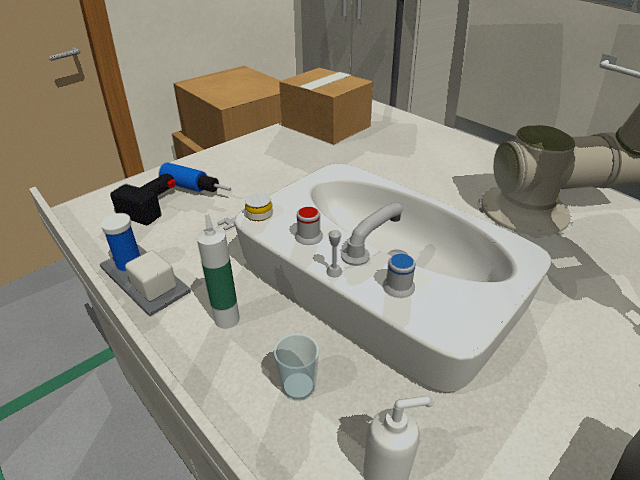

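```bash
cat > b.py <<'E'
from h import *
# depth-only centres: points in thin band at top near handles, from both cams
for n in ('top','scene'):
    p=cams.camera(n); c=cloud(p,np.ones((480,640),bool))
    for nm,x,y,zl,zh,r in (('hot',.592,-.17,.172,.182,.03),('cold',.574,.038,.172,.182,.03),('knob',.628,-.062,.2,.212,.016)):
        q=c[(c[:,2]>zl)&(c[:,2]<zh)&(np.hypot(c[:,0]-x,c[:,1]-y)<r)]
        (cx,cy),rr=cv2.minEnclosingCircle(np.float32(q[:,:2]))
        print(n,nm,len(q),q.mean(0).round(4),'circ',round(cx,4),round(cy,4),round(rr,4),'range',q.min(0).round(3),q.max(0).round(3))
E
python3 b.py
```

```text
top hot 471 [ 0.5909 -0.1703  0.1757] circ 0.5912 -0.1704 0.0216 range [ 0.571 -0.191  0.172] [ 0.612 -0.149  0.18 ]
top cold 441 [0.5729 0.0383 0.1754] circ 0.5731 0.0383 0.0217 range [0.552 0.019 0.172] [0.594 0.059 0.18 ]
top knob 115 [ 0.6268 -0.0625  0.2047] circ 0.627 -0.0621 0.0105 range [ 0.617 -0.071  0.2  ] [ 0.637 -0.052  0.208]
scene hot 267 [ 0.5959 -0.1658  0.1767] circ 0.595 -0.1677 0.0222 range [ 0.573 -0.189  0.172] [ 0.615 -0.146  0.18 ]
scene cold 403 [0.5796 0.0417 0.1766] circ 0.5782 0.0401 0.0227 range [0.556 0.02  0.172] [0.601 0.061 0.18 ]
scene knob 98 [ 0.6318 -0.058   0.2051] circ 0.6297 -0.0602 0.0104 range [ 0.619 -0.07   0.2  ] [ 0.64  -0.05   0.209]
```

The top view shows blue cold handle at (215,255), red hot handle at (335,247), knob at (272,226), spout between and tin at (405,237); the scene view agrees (blue (401,275), red (309,223)). The two cameras differ by about 4 mm, so I'll average them.

```bash
cat > mv.py <<'E'
from h import *
import sys
# usage: x y z(TCP) yaw_of_closing_axis
def plan(x,y,z,yaw):
    s=env.sense(); T=R.from_rotvec(s['orientation'])
    best=None
    for a in (yaw,yaw+np.pi):
        yv=np.array([np.cos(a),np.sin(a),0]); zv=np.array([0,0,-1.]); 
        G=R.from_matrix(np.c_[np.cross(yv,zv),yv,zv]); d=(T.inv()*G).as_rotvec()
        print('rot',d.round(3),'pos cm',(T.inv().apply(np.array([x,y,z])-s['tool_pos'])*100).round(2))
    print('tool axes',T.as_matrix().round(3).tolist(),'pos',s['tool_pos'].round(4),'q6',s['joint_pos'][5].round(2),'t',s['clock'])
if __name__=='__main__': plan(*map(float,sys.argv[1:5]))
E
python3 mv.py 0.5755 0.039 0.25 0.0866
```

```text
rot [-0.     0.     1.123] pos cm [-52.47 -31.03  -1.12]
rot [-0.    -0.    -2.018] pos cm [-52.47 -31.03  -1.12]
tool axes [[-0.936, 0.353, 0.0], [0.353, 0.936, -0.0], [-0.0, -0.0, -1.0]] pos [0.1941 0.5146 0.2388] q6 -0.22 t 1.3
```

>>> carry_out:
  delta_pos:
    - [-52.47,-31.03,-1.12]
    - [-52.47,-31.03,-1.12]
    - [-52.47,-31.03,-1.12]
    - [-52.47,-31.03,-1.12]
    - [-52.47,-31.03,-1.12]
    - [-52.47,-31.03,-1.12]
    - [-52.47,-31.03,-1.12]
    - [-52.47,-31.03,-1.12]
    - [-52.47,-31.03,-1.12]
    - [-52.47,-31.03,-1.12]
    - [-52.47,-31.03,-1.12]
    - [-52.47,-31.03,-1.12]
  delta_rot:
    - [0,0,1.123]
    - [0,0,1.123]
    - [0,0,1.123]
    - [0,0,1.123]
    - [0,0,1.123]
    - [0,0,1.123]
    - [0,0,1.123]
    - [0,0,1.123]
    - [0,0,1.123]
    - [0,0,1.123]
    - [0,0,1.123]
    - [0,0,1.123]
  grip: [7,7,7,7,7,7,7,7,7,7,7,7]
  newtons: 25

```text
clock: 2.3
tool_pos: [0.5079, 0.1226, 0.2481]
orientation: [2.123, 2.316, 0.0]
force: [0.6, 1.2, 0.1]
grip_width: 0.0701
grip_force: 0.0
```

```bash
python3 mv.py 0.5755 0.039 0.25 0.0866
```

```text
rot [ 0. -0.  0.] pos cm [-8.92  6.01 -0.19]
rot [ 0.     0.    -3.141] pos cm [-8.92  6.01 -0.19]
tool axes [[-0.087, 0.996, 0.0], [0.996, 0.087, 0.0], [0.0, 0.0, -1.0]] pos [0.5079 0.1226 0.2481] q6 -0.08 t 2.3
```

>>> carry_out:
  delta_pos:
    - [-8.92,6.01,-0.19]
    - [-8.92,6.01,-0.19]
    - [-8.92,6.01,-0.19]
    - [-8.92,6.01,-0.19]
    - [-8.92,6.01,-0.19]
  delta_rot:
    - [0,0,0]
    - [0,0,0]
    - [0,0,0]
    - [0,0,0]
    - [0,0,0]
  grip: [7,7,7,7,7]

```text
clock: 2.72
tool_pos: [0.5748, 0.0401, 0.2493]
orientation: [-2.124, -2.313, 0.001]
force: [-0.6, 0.7, -0.1]
grip_width: 0.0698
grip_force: 0.0
```

```bash
cat > c.py <<'E'
from h import *
s=env.sense(); print(s['tool_pos'],s['orientation'])
T=R.from_rotvec(s['orientation'])
P=cams.camera('scene'); cv2.imwrite('pics/c1.png',cv2.resize(P['img'][130:330,270:490],None,fx=2.7,fy=2.7))
Q=cams.camera('top'); cv2.imwrite('pics/c1t.png',cv2.resize(Q['img'][130:330,150:370],None,fx=2.7,fy=2.7))
E
python3 c.py; python3 mv.py 0.5755 0.039 0.25 0.0866
```

```text
[0.57480126 0.04009615 0.24926274] [-2.12433499e+00 -2.31330661e+00  6.86427284e-04]
rot [-0.    -0.     0.001] pos cm [-0.28  0.13 -0.02]
rot [ 0.000e+00 -1.000e-03 -3.141e+00] pos cm [-0.28  0.13 -0.02]
tool axes [[-0.088, 0.996, -0.0], [0.996, 0.088, 0.0], [0.0, -0.0, -1.0]] pos [0.574  0.0417 0.2498] q6 -0.22 t 2.8167
```

View pics/c1.png

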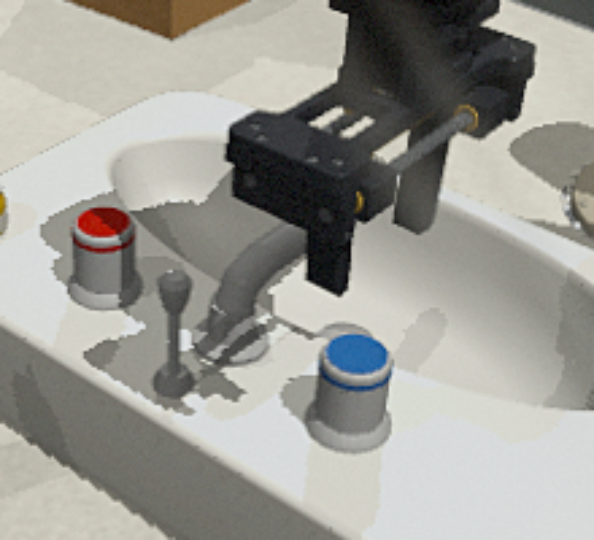

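>>> carry_out:
  delta_pos:
    - [-0.2,0.1,3]
    - [-0.2,0.1,6]
    - [-0.2,0.1,9]
    - [-0.2,0.1,10.9]
    - [-0.2,0.1,10.9]
    - [-0.2,0.1,10.9]
    - [-0.2,0.1,10.9]
    - [-0.2,0.1,10.9]
    - [-0.2,0.1,10.9]
    - [-0.2,0.1,10.9]
    - [-0.2,0.1,10.9]
    - [-0.2,0.1,10.9]
  delta_rot:
    - [0,0,0]
    - [0,0,0]
    - [0,0,0]
    - [0,0,0]
    - [0,0,0]
    - [0,0,0]
    - [0,0,0]
    - [0,0,0]
    - [0,0,0]
    - [0,0,0]
    - [0,0,0]
    - [0,0,0]
  grip: [7,7,7,7,7,3,3,3,3,3,3,3]

```text
clock: 3.82
tool_pos: [0.576, 0.0392, 0.1422]
orientation: [2.122, 2.315, 0.002]
force: [-1.4, 0.5, 6.6]
grip_width: 0.0433
grip_force: 25.0
```

>>> carry_out:
  delta_pos:
    - [0,0,-2.5]
    - [0,0,-5]
    - [0,0,-6]
    - [4,0,-6]
    - [8,0,-6]
    - [9.5,0,-4]
    - [9.5,0,-1]
    - [9.5,0,0.5]
    - [9.5,0,0.9]
    - [9.5,0,0.9]
  delta_rot:
    - [0,0,0]
    - [0,0,0]
    - [0,0,0]
    - [0,0,0]
    - [0,0,0]
    - [0,0,0]
    - [0,0,0]
    - [0,0,0]
    - [0,0,0]
    - [0,0,0]
  grip: [3,3,3,3,3,3,3,3,3,3]

```text
clock: 4.65
tool_pos: [0.5668, 0.1341, 0.1313]
orientation: [-2.121, -2.315, 0.001]
force: [0.2, -0.3, -0.9]
grip_width: 0.0434
grip_force: 25.0
```

>>> carry_out:
  delta_pos:
    - [0,0,0.1]
    - [0,0,0.1]
    - [0,0,0.1]
    - [0,0,0.1]
    - [0,0,0.1]
    - [0,0,0.1]
    - [0,0,0.1]
  delta_rot:
    - [0,0,0]
    - [0,0,0]
    - [0,0,0]
    - [0,0,0]
    - [0,0,0]
    - [0,0,0]
    - [0,0,0]
  grip: [3,3,7,7,7,7,7]

```text
clock: 5.23
tool_pos: [0.5675, 0.1336, 0.1309]
orientation: [2.123, 2.316, 0.0]
force: [0.8, -0.3, -0.2]
grip_width: 0.0698
grip_force: 0.0
```

>>> carry_out:
  delta_pos:
    - [0,0,-4]
    - [0,0,-8]
    - [0,0,-11]
    - [-4,0,-11]
    - [-8,0,-11]
    - [-12,0,-11]
    - [-16,0,-11]
    - [-20,0,-11]
    - [-24,0,-11]
    - [-28,0,-11]
    - [-30.5,0,-11]
    - [-30.5,0,-11]
  delta_rot:
    - [0,0,0]
    - [0,0,0]
    - [0,0,0]
    - [0,0,0]
    - [0,0,0]
    - [0,0,0]
    - [0,0,0]
    - [0,0,0]
    - [0,0,0]
    - [0,0,0]
    - [0,0,0]
    - [0,0,0]
  grip: [7,7,7,7,7,7,7,7,7,7,7,7]

```text
clock: 6.23
tool_pos: [0.5938, -0.1751, 0.2401]
orientation: [2.128, 2.31, -0.001]
force: [0.7, -0.7, -0.1]
grip_width: 0.0704
grip_force: 0.0
```

```bash
cat > d.py <<'E'
from h import *
for n in ('top','scene'):
    p=cams.camera(n); c=cloud(p,np.ones((480,640),bool)); cv2.imwrite(f'pics/d_{n}.png',p['img'])
    for nm,x,y,zl,zh,r in (('parked',.568,.134,.16,.172,.035),('spindleL',.5755,.039,.142,.156,.025),('flangeL',.5755,.039,.126,.134,.03),('hot',.593,-.169,.172,.182,.03)):
        q=c[(c[:,2]>zl)&(c[:,2]<zh)&(np.hypot(c[:,0]-x,c[:,1]-y)<r)]
        if len(q)<5: print(n,nm,len(q)); continue
        (cx,cy),rr=cv2.minEnclosingCircle(np.float32(q[:,:2]))
        print(n,nm,len(q),q.mean(0).round(4),'circ',round(cx,4),round(cy,4),round(rr,4))
E
python3 d.py; python3 mv.py 0.593 -.169 0.141 0.0866
```

```text
top parked 455 [0.5663 0.1313 0.1651] circ 0.5665 0.132 0.0219
top spindleL 74 [0.5729 0.0377 0.1491] circ 0.5732 0.0385 0.0089
top flangeL 439 [0.5728 0.0375 0.1289] circ 0.5727 0.038 0.0257
top hot 0
scene parked 523 [0.573  0.1357 0.1666] circ 0.5701 0.1348 0.0225
scene spindleL 90 [0.5791 0.0415 0.1486] circ 0.5768 0.0396 0.0096
scene flangeL 408 [0.5823 0.0437 0.1298] circ 0.578 0.0402 0.0267
scene hot 267 [ 0.596  -0.1655  0.1767] circ 0.5939 -0.1685 0.023
rot [-0.    -0.001 -0.001] pos cm [ 0.17 -0.06  9.95]
rot [-1.00e-03  1.00e-03  3.14e+00] pos cm [ 0.17 -0.06  9.95]
tool axes [[-0.085, 0.996, -0.0], [0.996, 0.085, 0.0], [0.001, -0.0, -1.0]] pos [ 0.5938 -0.1707  0.2405] q6 -0.56 t 6.3333
```

>>> carry_out:
  delta_pos:
    - [0,0,3]
    - [0,0,6]
    - [0,0,9]
    - [0,0,10]
    - [0,0,10]
    - [0,0,10]
    - [0,0,10]
    - [0,0,10]
    - [0,0,10]
    - [0,0,10]
    - [0,0,10]
  delta_rot:
    - [0,0,0]
    - [0,0,0]
    - [0,0,0]
    - [0,0,0]
    - [0,0,0]
    - [0,0,0]
    - [0,0,0]
    - [0,0,0]
    - [0,0,0]
    - [0,0,0]
    - [0,0,0]
  grip: [7,7,7,7,7,3,3,3,3,3,3]

```text
clock: 7.25
tool_pos: [0.5942, -0.1703, 0.1421]
orientation: [2.122, 2.315, 0.001]
force: [-1.1, 0.2, 6.4]
grip_width: 0.0423
grip_force: 25.0
```

>>> carry_out:
  delta_pos:
    - [0,0,-3]
    - [0,0,-6]
    - [0,0,-9]
    - [0,0,-10]
    - [3.5,0,-10]
    - [7,0,-10]
    - [10.5,0,-10]
    - [14,0,-10]
    - [17.5,0,-10]
    - [21,0,-10]
    - [21,0,-8]
    - [21,0,-6]
  delta_rot:
    - [0,0,0]
    - [0,0,0]
    - [0,0,0]
    - [0,0,0]
    - [0,0,0]
    - [0,0,0]
    - [0,0,0]
    - [0,0,0]
    - [0,0,0]
    - [0,0,0]
    - [0,0,0]
    - [0,0,0]
  grip: [3,3,3,3,3,3,3,3,3,3,3,3]

```text
clock: 8.25
tool_pos: [0.5755, 0.0411, 0.2002]
orientation: [2.118, 2.319, 0.001]
force: [0.6, 0.0, -2.2]
grip_width: 0.0425
grip_force: 25.0
```

```bash
python3 mv.py 0.5755 .039 0.141 0.0866
cat > e.py <<'E'
from h import *
for n in ('top','scene'):
    p=cams.camera(n); c=cloud(p,np.ones((480,640),bool))
    for nm,x,y,zl,zh,r in (('spindleR',.593,-.169,.142,.156,.025),('flangeR',.593,-.169,.126,.134,.03)):
        q=c[(c[:,2]>zl)&(c[:,2]<zh)&(np.hypot(c[:,0]-x,c[:,1]-y)<r)]
        if len(q)<5: print(n,nm,len(q)); continue
        (cx,cy),rr=cv2.minEnclosingCircle(np.float32(q[:,:2]))
        print(n,nm,len(q),q.mean(0).round(4),'circ',round(cx,4),round(cy,4),round(rr,4))
E
python3 e.py
```

```text
rot [0.001 0.    0.004] pos cm [-0.21 -0.02  5.92]
rot [-0.000e+00  2.000e-03 -3.138e+00] pos cm [-0.21 -0.02  5.92]
tool axes [[-0.09, 0.996, 0.001], [0.996, 0.09, -0.0], [-0.0, 0.001, -1.0]] pos [0.5755 0.0411 0.2002] q6 -0.22 t 8.25
top spindleR 78 [ 0.5907 -0.1704  0.1489] circ 0.5909 -0.1704 0.0089
top flangeR 473 [ 0.5906 -0.1702  0.129 ] circ 0.5912 -0.1704 0.0263
scene spindleR 64 [ 0.5958 -0.166   0.1487] circ 0.594 -0.1684 0.0092
scene flangeR 285 [ 0.5984 -0.1633  0.1299] circ 0.5947 -0.1674 0.0264
```

>>> carry_out:
  delta_pos:
    - [0,0,0]
    - [0,0,1.5]
    - [0,0,3]
    - [0,0,4]
    - [0,0,4.7]
    - [0,0,5.3]
    - [0,0,5.8]
    - [0,0,6.0]
    - [0,0,6.0]
  delta_rot:
    - [0,0,0]
    - [0,0,0]
    - [0,0,0]
    - [0,0,0]
    - [0,0,0]
    - [0,0,0]
    - [0,0,0]
    - [0,0,0]
    - [0,0,0]
  grip: [3,3,3,3,3,3,3,3,3]

```text
clock: 9.1
tool_pos: [0.576, 0.0389, 0.1421]
orientation: [2.122, 2.315, 0.001]
force: [-3.3, -0.9, 4.0]
grip_width: 0.0423
grip_force: 25.0
```

Seated at the pick height with little force; release and fetch the parked one.

>>> carry_out:
  delta_pos:
    - [0,0,0]
    - [0,0,0]
    - [0,0,0]
    - [0,0,0]
    - [0,0,-3]
    - [0,0,-6]
    - [3,0,-6]
    - [6,0,-6]
    - [9.5,0,-6]
    - [9.5,0,-6]
    - [9.5,0,-4]
    - [9.5,0,-4]
  delta_rot:
    - [0,0,0]
    - [0,0,0]
    - [0,0,0]
    - [0,0,0]
    - [0,0,0]
    - [0,0,0]
    - [0,0,0]
    - [0,0,0]
    - [0,0,0]
    - [0,0,0]
    - [0,0,0]
    - [0,0,0]
  grip: [7,7,7,7,7,7,7,7,7,7,7,7]

```text
clock: 10.1
tool_pos: [0.5663, 0.1339, 0.1783]
orientation: [-2.119, -2.315, 0.005]
force: [0.4, -0.1, -0.6]
grip_width: 0.0699
grip_force: 0.0
```

>>> carry_out:
  delta_pos:
    - [0,0,2]
    - [0,0,4]
    - [0,0,5]
    - [0,0,5]
    - [0,0,5]
    - [0,0,5]
    - [0,0,5]
    - [0,0,5]
    - [0,0,5]
  delta_rot:
    - [0,0,0]
    - [0,0,0]
    - [0,0,0]
    - [0,0,0]
    - [0,0,0]
    - [0,0,0]
    - [0,0,0]
    - [0,0,0]
    - [0,0,0]
  grip: [7,7,7,7,3,3,3,3,3]

```text
clock: 10.85
tool_pos: [0.5678, 0.1336, 0.1317]
orientation: [2.122, 2.315, 0.002]
force: [-0.6, -0.5, 3.7]
grip_width: 0.0435
grip_force: 25.0
```

>>> carry_out:
  delta_pos:
    - [0,0,-4]
    - [0,0,-8]
    - [0,0,-12]
    - [-4,0,-12]
    - [-8,0,-12]
    - [-12,0,-12]
    - [-16,0,-12]
    - [-20,0,-12]
    - [-24,0,-12]
    - [-28,0,-12]
    - [-30.5,0,-12]
    - [-30.5,0,-12]
  delta_rot:
    - [0,0,0]
    - [0,0,0]
    - [0,0,0]
    - [0,0,0]
    - [0,0,0]
    - [0,0,0]
    - [0,0,0]
    - [0,0,0]
    - [0,0,0]
    - [0,0,0]
    - [0,0,0]
    - [0,0,0]
  grip: [3,3,3,3,3,3,3,3,3,3,3,3]

```text
clock: 11.85
tool_pos: [0.5937, -0.1751, 0.2499]
orientation: [-2.128, -2.31, 0.002]
force: [0.6, 0.9, -3.0]
grip_width: 0.0437
grip_force: 25.0
```

```bash
python3 d.py; python3 mv.py 0.5942 -.1703 0.1421 0.0866
```

```text
top parked 0
top spindleL 38 [0.5685 0.0236 0.1496] circ 0.5726 0.0338 0.0209
top flangeL 98 [0.5668 0.026  0.1283] circ 0.573 0.0381 0.0258
top hot 0
scene parked 0
scene spindleL 174 [0.5909 0.0493 0.1491] circ 0.5787 0.0403 0.0225
scene flangeL 164 [0.589  0.0481 0.1291] circ 0.577 0.0399 0.0264
scene hot 0
rot [-0.001 -0.001 -0.001] pos cm [ 0.03  0.06 10.83]
rot [-1.00e-03  1.00e-03  3.14e+00] pos cm [ 0.03  0.06 10.83]
tool axes [[-0.085, 0.996, -0.001], [0.996, 0.085, 0.001], [0.001, -0.001, -1.0]] pos [ 0.5937 -0.1707  0.2504] q6 -0.56 t 11.95
```

View pics/d_scene.png

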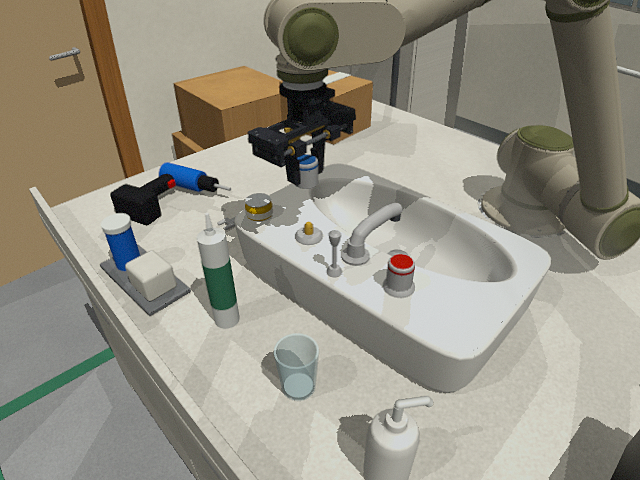

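The red handle sits on the left spindle at (400,275). The blue one is in the gripper above the right spindle at (309,230). Lower it.

>>> carry_out:
  delta_pos:
    - [0,0,3]
    - [0,0,6]
    - [0,0,8]
    - [0,0,9.2]
    - [0,0,10]
    - [0,0,10.6]
    - [0,0,11]
    - [0,0,11]
    - [0,0,11]
  delta_rot:
    - [0,0,0]
    - [0,0,0]
    - [0,0,0]
    - [0,0,0]
    - [0,0,0]
    - [0,0,0]
    - [0,0,0]
    - [0,0,0]
    - [0,0,0]
  grip: [3,3,3,3,3,3,3,3,3]

```text
clock: 12.7
tool_pos: [0.5944, -0.1699, 0.1418]
orientation: [2.121, 2.315, 0.001]
force: [-0.1, 2.0, 0.5]
grip_width: 0.0436
grip_force: 25.0
```

>>> carry_out:
  delta_pos:
    - [0,0,0]
    - [0,0,0]
    - [0,0,0]
    - [0,0,0]
    - [0,0,-4]
    - [0,0,-8]
    - [0,0,-12]
    - [0,0,-12]
  delta_rot:
    - [0,0,0]
    - [0,0,0]
    - [0,0,0]
    - [0,0,0]
    - [0,0,0]
    - [0,0,0]
    - [0,0,0]
    - [0,0,0]
  grip: [7,7,7,7,7,7,7,7]

```text
clock: 13.37
tool_pos: [0.5958, -0.171, 0.2694]
orientation: [2.113, 2.306, 0.006]
force: [1.0, -1.2, 0.8]
grip_width: 0.07
grip_force: 0.0
```

```bash
python3 mv.py 0.6285 -.061 0.26 1.656
```

```text
rot [ 0.004  0.015 -1.569] pos cm [10.68  4.21  0.91]
rot [ 0.015 -0.004  1.573] pos cm [10.68  4.21  0.91]
tool axes [[-0.087, 0.996, 0.013], [0.996, 0.087, -0.006], [-0.007, 0.012, -1.0]] pos [ 0.5958 -0.171   0.2694] q6 -0.56 t 13.3667
```

>>> carry_out:
  delta_pos:
    - [3,1,0]
    - [6,2,0]
    - [10.5,4.5,0]
    - [10.5,4.5,0]
    - [10.5,4.5,0]
    - [10.5,4.5,0]
    - [10.5,4.5,0]
    - [10.5,4.5,0]
    - [10.5,4.5,0]
    - [10.5,4.5,0]
    - [10.5,4.5,0]
    - [10.5,4.5,0]
  delta_rot:
    - [0,0,1.571]
    - [0,0,1.571]
    - [0,0,1.571]
    - [0,0,1.571]
    - [0,0,1.571]
    - [0,0,1.571]
    - [0,0,1.571]
    - [0,0,1.571]
    - [0,0,1.571]
    - [0,0,1.571]
    - [0,0,1.571]
    - [0,0,1.571]
  grip: [5,5,5,5,5,5,5,5,5,5,5,5]

```text
clock: 14.37
tool_pos: [0.6297, -0.0617, 0.2606]
orientation: [3.132, 0.247, 0.0]
force: [-0.9, 0.1, 0.5]
grip_width: 0.0497
grip_force: 0.0
```

>>> carry_out:
  delta_pos:
    - [0,0,0]
    - [0,0,0]
    - [0,0,0]
    - [0,0,0]
  delta_rot:
    - [0,0,0.074]
    - [0,0,0.074]
    - [0,0,0.074]
    - [0,0,0.074]
  grip: [5,5,5,5]

```text
clock: 14.7
tool_pos: [0.6297, -0.0617, 0.2607]
orientation: [3.138, 0.145, -0.0]
force: [-1.9, 0.3, 0.1]
grip_width: 0.0502
grip_force: 0.0
```

```bash
python3 mv.py 0.6295 -.061 0.181 1.656
cat > f.py <<'E'
from h import *
import sys
for n in ('top','scene'):
    p=cams.camera(n); c=cloud(p,np.ones((480,640),bool)); cv2.imwrite(f'pics/{sys.argv[1]}_{n}.png',p['img'])
    for nm,x,y,zl,zh,r in (('hotL',.5755,.039,.172,.182,.032),('coldR',.593,-.169,.172,.182,.032),('knob',.6285,-.061,.2,.212,.016)):
        q=c[(c[:,2]>zl)&(c[:,2]<zh)&(np.hypot(c[:,0]-x,c[:,1]-y)<r)]
        if len(q)<5: print(n,nm,len(q)); continue
        (cx,cy),rr=cv2.minEnclosingCircle(np.float32(q[:,:2]))
        print(n,nm,len(q),q.mean(0).round(4),'circ',round(cx,4),round(cy,4),round(rr,4))
E
python3 f.py f
```

```text
rot [-0.     0.    -3.135] pos cm [-0.01 -0.07  7.97]
rot [0.    0.    0.007] pos cm [-0.01 -0.07  7.97]
tool axes [[0.996, 0.092, -0.0], [0.092, -0.996, -0.0], [-0.0, 0.0, -1.0]] pos [ 0.6297 -0.0617  0.2607] q6 1.19 t 14.7
top hotL 336 [0.5787 0.0377 0.1755] circ 0.5752 0.0389 0.0216
top coldR 470 [ 0.5929 -0.1701  0.1755] circ 0.5929 -0.1701 0.0216
top knob 0
scene hotL 403 [0.5807 0.0419 0.1766] circ 0.5789 0.0399 0.0227
scene coldR 272 [ 0.598  -0.1655  0.1768] circ 0.5972 -0.1671 0.0224
scene knob 95 [ 0.6318 -0.0579  0.2054] circ 0.6307 -0.0594 0.0097
```

View pics/f_scene.png

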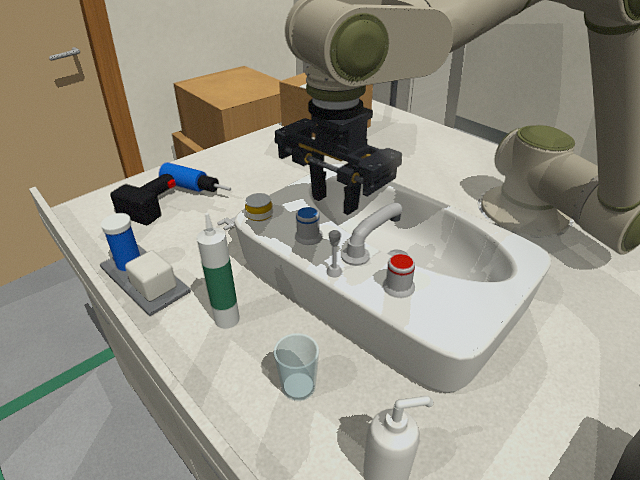

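Both handles are seated (tops at 0.1755), blue at (308,228) and red at (400,275). Take the knob.

>>> carry_out:
  delta_pos:
    - [0,0.07,3]
    - [0,0.07,6]
    - [0,0.07,8]
    - [0,0.07,8]
    - [0,0.07,8]
    - [0,0.07,8]
    - [0,0.07,8]
    - [0,0.07,8]
    - [0,0.07,8]
    - [0,0.07,8]
    - [0,0.07,8]
  delta_rot:
    - [0,0,0]
    - [0,0,0]
    - [0,0,0]
    - [0,0,0]
    - [0,0,0]
    - [0,0,0]
    - [0,0,0]
    - [0,0,0]
    - [0,0,0]
    - [0,0,0]
    - [0,0,0]
  grip: [5,5,5,5,1,1,1,1,1,1,1]
  newtons: 45

```text
clock: 15.72
tool_pos: [0.6301, -0.062, 0.182]
orientation: [-3.138, -0.142, -0.003]
force: [-0.5, 2.6, 6.9]
grip_width: 0.0185
grip_force: 45.0
```

>>> carry_out:
  delta_pos:
    - [0,0,-0.5]
    - [0,0,-1.0]
    - [0,0,-1.5]
    - [0,0,-2.0]
    - [0,0,-2.5]
    - [0,0,-3.0]
    - [0,0,-3.5]
    - [0,0,-3.9]
    - [0,0,-3.9]
    - [0,0,-3.9]
  delta_rot:
    - [0,0,0]
    - [0,0,0]
    - [0,0,0]
    - [0,0,0]
    - [0,0,0]
    - [0,0,0]
    - [0,0,0]
    - [0,0,0]
    - [0,0,0]
    - [0,0,0]
  grip: [1,1,1,1,1,1,1,1,1,1]

```text
clock: 16.55
tool_pos: [0.6299, -0.062, 0.2182]
orientation: [-3.137, -0.142, 0.002]
force: [5.9, 2.3, -11.1]
grip_width: 0.0183
grip_force: 44.9
```

```bash
cat > g.py <<'E'
from h import *
import sys
s=env.sense(); print(s['tool_pos'],s['force'],s['grip_width'])
p=cams.camera('scene'); I=p['img'][170:290,270:430]
cv2.imwrite(f'pics/{sys.argv[1]}.png',cv2.resize(I,None,fx=5,fy=5,interpolation=cv2.INTER_NEAREST))
b,g,r=[p['img'][...,i].astype(int) for i in range(3)]
m=(r>90)&(r>1.6*g)&(r>1.6*b); c=cloud(p,m)
q=c[np.hypot(c[:,0]-.631,c[:,1]+.059)<.015]; v,u=np.nonzero(m&(p['z_map']>0))
k=np.hypot(c[:,0]-.631,c[:,1]+.059)<.015
print(len(q),q.round(4).tolist()[:40], list(zip(u[k],v[k]))[:40])
Rm,_=cv2.Rodrigues(np.float64(p['rvec'])) 
for z in (.132,.135,.138,.141): print(z,cv2.projectPoints(np.float64([[.6297,-.0602,z]]),np.float64(p['rvec']),np.float64(p['tvec']),K(p),np.float64(p['dist']))[0].ravel().round(1))
E
python3 g.py g1
```

```text
[ 0.62989688 -0.06200624  0.21824043] [  5.87831444   2.28659772 -11.06381656] 0.018340808855040983
7 [[0.6331, -0.062, 0.1339], [0.6328, -0.0598, 0.135], [0.6304, -0.0574, 0.1351], [0.6284, -0.0569, 0.1343], [0.6325, -0.0601, 0.1324], [0.6315, -0.0587, 0.1327], [0.6306, -0.0572, 0.1332]] [(np.int64(332), np.int64(267)), (np.int64(333), np.int64(267)), (np.int64(335), np.int64(267)), (np.int64(336), np.int64(267)), (np.int64(333), np.int64(268)), (np.int64(334), np.int64(268)), (np.int64(335), np.int64(268))]
0.132 [334.1 267.4]
0.135 [334.2 266.1]
0.138 [334.2 264.8]
0.141 [334.2 263.4]
```

View pics/g1.png

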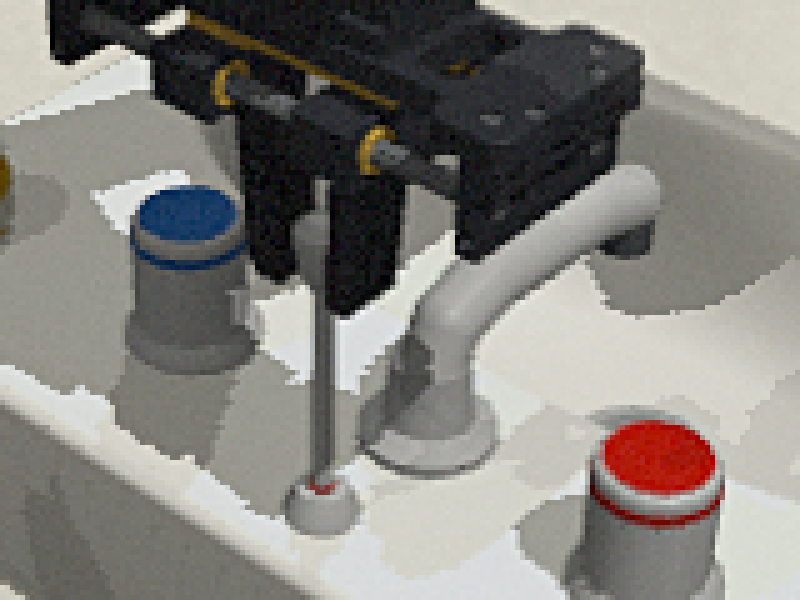

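The band shows at (334,267), two rows tall (about 4–5 of 6 mm), so it needs roughly 3 mm more; the TCP has risen 36 mm so far.

>>> carry_out:
  delta_pos:
    - [0,0,-0.15]
    - [0,0,-0.3]
    - [0,0,-0.3]
    - [0,0,-0.3]
    - [0,0,-0.3]
    - [0,0,-0.3]
  delta_rot:
    - [0,0,0]
    - [0,0,0]
    - [0,0,0]
    - [0,0,0]
    - [0,0,0]
    - [0,0,0]
  grip: [1,1,1,1,1,1]

```text
clock: 17.1
tool_pos: [0.6299, -0.062, 0.221]
orientation: [-3.137, -0.142, 0.003]
force: [6.5, 2.3, -10.7]
grip_width: 0.0185
grip_force: 44.9
```

```bash
python3 g.py g2
```

```text
[ 0.62987817 -0.06198535  0.22096107] [  6.52543916   2.29269008 -10.70112927] 0.018482370977671643
11 [[0.6322, -0.0605, 0.1366], [0.6328, -0.0574, 0.1388], [0.6304, -0.0574, 0.1374], [0.6287, -0.0567, 0.1368], [0.6326, -0.0625, 0.1333], [0.6327, -0.0599, 0.1349], [0.6317, -0.0585, 0.1352], [0.6313, -0.0565, 0.1362], [0.6333, -0.0593, 0.1334], [0.6319, -0.0583, 0.1332], [0.63, -0.0578, 0.1324]] [(np.int64(333), np.int64(266)), (np.int64(334), np.int64(266)), (np.int64(335), np.int64(266)), (np.int64(336), np.int64(266)), (np.int64(332), np.int64(267)), (np.int64(333), np.int64(267)), (np.int64(334), np.int64(267)), (np.int64(335), np.int64(267)), (np.int64(333), np.int64(268)), (np.int64(334), np.int64(268)), (np.int64(335), np.int64(268))]
0.132 [334.1 267.4]
0.135 [334.2 266.1]
0.138 [334.2 264.8]
0.141 [334.2 263.4]
```

View pics/g2.png

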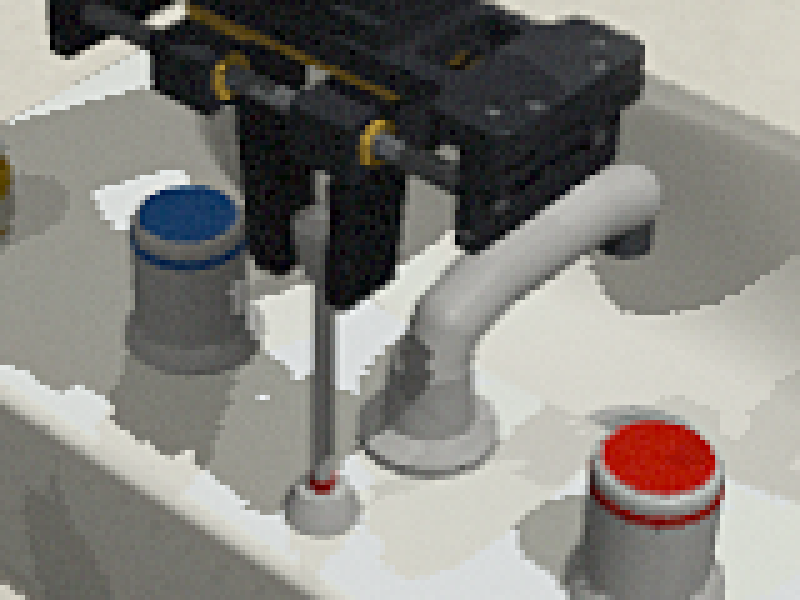

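The band is now 3 rows tall (332–336, 266–268), spanning about z = 0.132–0.138 m. It is just out of the collar, with 39 mm of travel. Hold briefly, then hand in.

>>> carry_out:
  delta_pos:
    - [0,0,-0.05]
    - [0,0,-0.05]
    - [0,0,-0.05]
    - [0,0,-0.05]
    - [0,0,-0.05]
    - [0,0,-0.05]
    - [0,0,-0.05]
    - [0,0,-0.05]
  delta_rot:
    - [0,0,0]
    - [0,0,0]
    - [0,0,0]
    - [0,0,0]
    - [0,0,0]
    - [0,0,0]
    - [0,0,0]
    - [0,0,0]
  grip: [1,1,1,1,1,1,1,1]

```text
clock: 17.82
tool_pos: [0.6299, -0.062, 0.2214]
orientation: [-3.137, -0.142, 0.003]
force: [6.4, 2.7, -10.7]
grip_width: 0.0186
grip_force: 44.9
```

```bash
python3 g.py g3 | head -2; python3 -c "
from h import *
print(env.hand_in())"
```

```text
[ 0.62987396 -0.06199575  0.221379  ] [  6.35374483   2.65572432 -10.72361113] 0.018585571993547562
13 [[0.6327, -0.0625, 0.1378], [0.6286, -0.0569, 0.1389], [0.6323, -0.0604, 0.1366], [0.6318, -0.0585, 0.1376], [0.6309, -0.0569, 0.138], [0.6285, -0.0569, 0.1366], [0.6329, -0.0622, 0.1336], [0.6322, -0.0605, 0.1343], [0.6324, -0.0577, 0.1361], [0.6315, -0.0562, 0.1366], [0.6322, -0.0604, 0.132], [0.6319, -0.0583, 0.1332], [0.6296, -0.0582, 0.1319]] [(np.int64(332), np.int64(265)), (np.int64(336), np.int64(265)), (np.int64(333), np.int64(266)), (np.int64(334), np.int64(266)), (np.int64(335), np.int64(266)), (np.int64(336), np.int64(266)), (np.int64(332), np.int64(267)), (np.int64(333), np.int64(267)), (np.int64(334), np.int64(267)), (np.int64(335), np.int64(267)), (np.int64(333), np.int64(268)), (np.int64(334), np.int64(268)), (np.int64(335), np.int64(268))]
the job is handed in; nothing more can be done
None
```

The handles are swapped and fully down (hot on the left, cold on the right), the knob was held with the rod raised about 39 mm and its red band just clear of the collar, and I handed the job in at about 18 s; no verdict came back.

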